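Lift the copy cradle's glass for a page turn and ease it down

TASK

Press the round palm pad of the copy cradle's side lever down to its stop, so that the linked glass comes right up off the open file, and keep it up for three full seconds so that the page can be turned. Then let the lever back up slowly under your fingers, taking about three seconds or more, so that the glass comes down gently and closes on the file without slamming, and take your hand away. Only press the pad, without gripping it; do not touch the glass, its frame or the file, and leave the other things on the desk where they stand.

Things in the scene. Friction and masses are not known exactly. Their poses are not given: they have to be found in the camera images.
- cradle: copy cradle: grey open-topped trough, 300 (x) x 380 (y) mm, rim 85 mm high, standing fixed on the desk. Origin under its centre on the desk; its -x side (front) looks towards the robot, its far (+x) rim carries the hinge of the glass, its -y flank (the right, seen from the robot) carries the lever
- platen (a joint): angle of the glass lid about its hinge along the far rim, rad: 0 = closed on the file, about 0.9 = right up, with the lever at its stop. It falls shut by its own weight (about 0.85 kg, give or take 15 percent) whenever the lever is let go; nothing holds it up or brakes it
- lift_lever (a joint): angle of the lever, rad: 0 = at rest (pad up, glass closed), 0.58 = pad pressed down to the stop (glass right up). Links turn the glass about 1.3 rad for each rad of lever at first and about 1.9 at the end. Pressing the pad takes about 5 to 10 N all the way down, and the pad pushes back up with nearly as much
- pad_top (a point): centre of the upper face of the palm pad: round, black with a red face, 95 mm across, 12 mm thick, at the lever's front end; press here. At rest 170 mm above the desk, at (-120, -265) mm in the cradle's frame; at the stop about 64 mm above the desk and 34 mm further to -x. The face is level halfway down and tilts 17 degrees either way at the ends. Nothing stands beneath it
- lever_pivot (a point): the point of the lever's axis beside the pad: 60 mm above the desk, 40 mm to the +x and 265 mm to the -y of the cradle's origin. The lever turns about the cradle's y axis through it; the pad's face moves on an arc of 194 mm radius round it, down and a little to the cradle's -x as it is pressed
- palm_pad: the palm pad itself, a part of the lever; its z axis is the normal of its face. Too wide to be gripped
- glass_frame: the glass in its aluminium frame, 280 x 370 x 10 mm, with the link's lug on its right side; origin at its middle, 140 mm from the hinge axis. Closed, the origin is straight above the cradle's origin and 92 mm above the desk. The hinge axis runs along the cradle's y, 140 mm to the +x of the cradle's origin. Not to be touched
- open_file: opened blue hanging file with two white piles of sheets, 250 x 330 x 25 mm, fixed on the cradle's bed under the glass; origin under its centre. Not to be touched
- brass_weight: brass paperweight, 48 mm across, 56 mm high, standing loose on the desk before the cradle; origin under its centre. To be left alone
- loupe: black standing magnifier, 44 mm across, 40 mm high, loose on the desk to the right of the lever; origin under its centre. To be left alone
- date_stamp: hand stamp, black foot 30 x 64 x 24 mm with a wooden grip, 63 mm high, loose on the desk before the cradle; origin under its centre. To be left alone

How it is judged:
On the way, in this order (a step that is already met when the one before it is completed fails the run):
1. the glass is held right up with the lever at its stop for three seconds (value of joint platen above 0.82 rad and value of joint lift_lever above 0.55 rad and contact force between the fingers and palm_pad above 0.5 N), for 2.7 s.
2. the glass is closed on the file again (value of joint each of platen, lift_lever below 0.03 rad), for 0.2 s.
At the end, for the whole second after the job is handed in: the glass is closed and the lever back up (both within 0.03 rad of rest) after having been held right up (glass over 0.82 rad, lever over 0.55 rad) for 2.7 s, and the weight, the magnifier and the stamp stand at rest within 15 mm of where they were (all of step 2 and distance of each of brass_weight, loupe, date_stamp from where it was at the start of the episode below 0.015 m and linear speed of each of brass_weight, loupe, date_stamp below 0.02 m/s); the robot touches nothing.
It fails at once if the glass slammed: still falling faster than 0.7 rad/s (20 cm/s at its front edge) in its last 0.2 rad (value of joint platen below 0.2 rad and velocity of joint platen below -0.7 rad/s).
It fails at once if the glass was let drop: falling faster than 1.2 rad/s (velocity of joint platen below -1.2 rad/s).
It fails at once if the robot touched the glass or its frame (contact force between any of the fingers, the arm and glass_frame above 0.5 N).
It fails at once if the robot touched the file (contact force between any of the fingers, the arm and open_file above 0.5 N).
It fails at once if the weight, the magnifier or the stamp was shifted, tipped or lifted (distance of any of brass_weight, loupe, date_stamp from where it was at the start of the episode above 0.015 m or angle between any of brass_weight, loupe, date_stamp's own z axis and vertical above 0.3 rad).
It also fails if it takes over 59 s, if anything falls off the work surface, if the arm or the gripper's body presses on something with over 40 N, if the wrist force passes 120 N, or if a joint passes its speed limit or range.

ROBOT

A 7-joint arm with a two-finger parallel gripper is mounted at the origin on the work surface. World frame = base frame: x ahead of the robot, y to its left, z up, the work surface at z = 0. Lengths are in m, angles in rad, forces in N, time in s.
With the tool pointing down it reaches from about 0.4 to 0.85 m from the base axis. Payload 6.9 kg.
Tool frame: the origin (TCP) lies midway between the tips of the shut fingers; the grasp point (between the pads) lies behind it (ctrl.pinch_z is the z of the grasp point in the tool frame, in m); z points along the fingers, y is the direction in which the jaws open and shut (so a half turn about z gives the same grasp; the last joint's range is limited). The gripper opens to 85 mm and grips with 20 to 120 N. Pads are 22 mm wide; open, the fingers measure 114 mm over their backs; the gripper's body (76 mm by 85 mm) begins 54 mm behind the grasp point. The pads swing forward as they close: fully open they stand 13 mm farther back than shut.
Start: joints at [-1.103, 0.507, -0.238, 1.5, 0.126, 1.149, -0.155], TCP at [0.222, 0.584, 0.231] pointing down, gripper open.
Joint ranges: [-3.08, 3.08], [-0.24, 2.05], [-1.43, 1.35], [0, 2.5], [-1.52, 4.66], [0.17, 1.96], [-2.89, 2.89]. Speed limits (rad/s): [2.39, 2.39, 3.14, 3.14, 3.14, 3.14, 3.14].

INTERFACE

Orientations are given as a unit quaternion [w, x, y, z].
In Python, from station import ctrl, get_state, vision, ticket, models gives the robot as it stands. Calls block until the motion is done:
- ctrl.movep(position, orientation): joint-space move of the TCP to a pose.
- ctrl.movel(position, frame=None, max_speed=0.15): straight line of the TCP; frame=None keeps the orientation; max_speed is the mean speed in m/s.
- ctrl.set_joints(angles): joint-space move.
- ctrl.ungrasp() and ctrl.close_gripper(force=None): open the fingers fully, or close them until they stop; force is the grip in N (None keeps the last).
- ctrl.pause(seconds).
- ctrl.ik(position, orientation): joint angles nearest the present ones, or None.
- get_state(): the state.
- vision.grab_frame(name): name is "scene" or "side" or "wrist"; returns (picture, depth): 384x512x3 uint8, blue, green, red; 384x512 float32, m along the optical axis (not along the pixel's ray), 0 where there is no reading.
- vision.camera_info(name): a dict with "mtx" (3x3 intrinsics, pixels), "dist_coeffs" ([k1, k2, p1, p2, k3] as OpenCV has them; the pictures are not rectified), "R" (3x3) and "t" (3): a world point X has camera coordinates R X + t; the wrist camera has in their place "hand_eye" (4x4, takes a point from camera to tool coordinates, whose origin is the TCP and whose axes are the flange's). Camera axes: x right, y down, z forward; pixel columns grow to the right and rows downward; lengths in m; the calibration is good to about 2 mm. A picture is of the moment at which its call begins: read the wrist's pose just before it. camera_info takes no time and is no camera call.
A pose or a line that the arm cannot do raises ctrl.Unreachable and nothing moves.
- ticket.close_job(): hands the job in, once; it reports no verdict.
Trained networks look in the newest picture that a camera, given by its name, has taken for a name from the list of things; names that differ only in an ending like _2 or _b are one class to them, and where a whole thing is asked for, a point or a joint stands for the part that bears it (a point fixed in the world has none). Each returns a list of dicts, best first, with "p" (0 to 1); they miss things now and then, are a little off and sometimes report something else, mostly with a low value. They report only what shows in the picture. A call takes as long as a camera call.
- models.recognise(camera, target): "point" ([column, row] in pixels, amid what is visible of it).
- models.masks_of(camera, target): "mask" (384x512 bool, what is visible of it) and "point" ([column, row] in pixels, amid what is visible of it).
The state is a dict: "time": time; "qpos": joint angles; "qd": joint speeds; "tau": joint torques, N m; "tcp_pos": TCP position; "eef_rot": TCP orientation; "contact_force": force on the tool from outside, world axes, zero at the start; "wrist_torque": the same for the moment, N m; "width": finger opening in m.
Only numpy, scipy, OpenCV 4.12 (cv2) and the standard library are available. Lean on these libraries where they do the work, as an engineer would, in place of code of your own. Each camera call takes 0.05 s, during which the arm holds its last target.

## Working session

There is one attempt and no reset: what is moved stays moved. The work goes in short steps, each a Python script; the robot and the scene stay as the last script left them, time stands still between calls to the robot, and variables do not carry over. Pictures are saved under pics/ and viewed, and the job is handed in when it is done.

```bash
ls; mkdir -p pics
python3 - <<'E'
from station import ctrl,get_state,vision,models
import cv2,numpy as np
s=get_state();print(s, ctrl.pinch_z)
for n in("scene","side"):
    p,d=vision.grab_frame(n);cv2.imwrite(f"pics/{n}0.png",p);np.save(f"{n}_d.npy",d)
    i=vision.camera_info(n);print(n,i)
    for t in("pad_top","palm_pad","cradle","glass_frame","brass_weight","loupe","date_stamp"):
        print(t,[(np.round(r["point"],1),round(r["p"],2)) for r in models.recognise(n,t)[:2]])
E
```

```text
pics
{'time': 0.0, 'qpos': array([-1.10250942,  0.50836621, -0.23749136,  1.50116422,  0.12569474,
        1.14890324, -0.15478289]), 'qd': array([-5.90358642e-04, -9.72895136e-06, -2.21182697e-03,  1.38679837e-04,
       -9.84546028e-04, -2.41730960e-03, -1.26458623e-04]), 'tau': array([-1.01578833e-03, -6.20596576e+01, -2.18698852e+00, -2.49650520e+01,
        1.26822709e-02,  1.19795531e-02,  1.22264524e-05]), 'tcp_pos': array([0.22170504, 0.58379852, 0.23040007]), 'eef_rot': array([-1.44605984e-04,  1.80396999e-01,  9.83593444e-01, -9.15480382e-04]), 'contact_force': array([-0.64147851, -0.56632268, -0.53530882]), 'wrist_torque': array([-0.01389807, -0.041211  ,  0.02538899]), 'width': 0.08528656717748997} -0.0187
scene {'mtx': array([[429.57935188,   0.        , 249.28159742],
       [  0.        , 429.57935188, 189.63271271],
       [  0.        ,   0.        ,   1.        ]]), 'dist_coeffs': array([-0.15768067,  0.        ,  0.        ,  0.        ,  0.        ]), 'R': array([[-0.76707344,  0.64155676,  0.00180719],
       [ 0.47616691,  0.57120935, -0.66856934],
       [-0.42
[... 488 characters left out ...]
ay([[401.59176459,   0.        , 255.52468117],
       [  0.        , 401.59176459, 186.69990729],
       [  0.        ,   0.        ,   1.        ]]), 'dist_coeffs': array([0.01706056, 0.        , 0.        , 0.        , 0.        ]), 'R': array([[ 0.87159892, -0.48985369,  0.01893916],
       [-0.32127898, -0.59998026, -0.73266876],
       [ 0.37026362,  0.63250854, -0.68032184]]), 't': array([-0.55552606,  0.23171564,  0.95161218])}
pad_top [(array([245.3, 200.1]), 0.78)]
palm_pad [(array([244.8, 201.1]), 0.83)]
cradle [(array([231. , 167.6]), 0.56)]
glass_frame [(array([229.4, 159.7]), 0.65)]
brass_weight [(array([146.1, 174.5]), 0.58)]
loupe []
date_stamp [(array([180.8, 215.5]), 0.51)]
```

View pics/scene0.png

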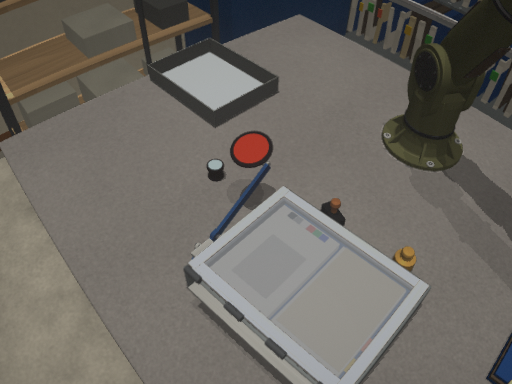

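View pics/side0.png

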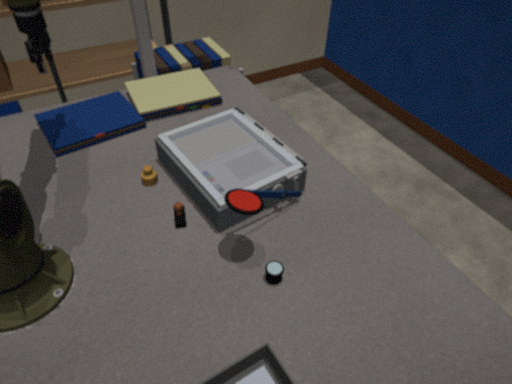

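The red pad face is at about (251,149) in the scene picture and (245,201) in the side picture. The loupe is at (215,170) and (274,271), the stamp at (334,211) and the weight at (405,260) in the scene picture. Next I deproject these.

```bash
cat > h.py <<'E'
import numpy as np,cv2
from station import ctrl,get_state,vision,models
def deproj(n,uv,z):
    i=vision.camera_info(n);uv=np.asarray(uv,float).reshape(-1,1,2)
    xy=cv2.undistortPoints(uv,i["mtx"],i["dist_coeffs"]).reshape(-1,2)
    c=np.c_[xy,np.ones(len(xy))]*np.asarray(z).reshape(-1,1)
    return (c-i["t"])@i["R"]
def onplane(n,uv,zp):
    i=vision.camera_info(n);uv=np.asarray(uv,float).reshape(-1,1,2)
    xy=cv2.undistortPoints(uv,i["mtx"],i["dist_coeffs"]).reshape(-1,2)
    d=np.c_[xy,np.ones(len(xy))]@i["R"];o=-i["R"].T@i["t"]
    return o+d*((zp-o[2])/d[:,2])[:,None]
E
python3 - <<'E'
from h import *
for n in("scene","side"):
    p=cv2.imread(f"pics/{n}0.png");d=np.load(f"{n}_d.npy")
    b,g,r=[p[...,k].astype(int) for k in range(3)]
    m=((r>110)&(g<60)&(b<60)).astype(np.uint8)
    k,l,st,c=cv2.connectedComponentsWithStats(m)
    j=1+np.argmax(st[1:,4]);print(n,st[j],c[j])
    v,u=np.where((l==j)&(d>0));X=deproj(n,np.c_[u,v],d[v,u]);print("pad mean",X.mean(0),X.min(0),X.max(0))
    mn=np.median(X,0);U,S,V=np.linalg.svd(X-X.mean(0));print("normal",V[2])
    print("bbox ctr",onplane(n,[[st[j][0]+(st[j][2]-1)/2,st[j][1]+(st[j][3]-1)/2]],.17), onplane(n,[c[j]],.17))
    # frame points
    a=models.masks_of
    vv,uu=np.mgrid[0:384,0:512];P=deproj(n,np.c_[uu.ravel(),vv.ravel()],d.ravel());ok=d.ravel()>0
    sel=ok&(P[:,2]>.088)&(P[:,2]<.104)&(P[:,0]>.25)&(P[:,0]<1.2)
    mk=sel.reshape(384,512).astype(np.uint8)
    k,l,st,c=cv2.connectedComponentsWithStats(mk);j=1+np.argmax(st[1:,4]);Q=P[(l==j).ravel()]
    print(n,"glass",len(Q),cv2.minAreaRect(Q[:,:2].astype(np.float32)),np.median(Q[:,2]))
    models
for n,L in(("scene",[("weight",405,258,.03),("loupe",215,168,.03),("stamp",333,211,.03)]),("side",[("weight",149,176,.03),("loupe",274,271,.03),("stamp",180,215,.03)])):
    for t,u,v,z in L: print(n,t,onplane(n,[[u,v]],z))
E
```

```text
scene [234 133  35  30 812] [250.841133   147.87438424]
pad mean [ 0.5163699  -0.14847993  0.16935331] [ 0.47938554 -0.18802531  0.15721277] [ 0.55286472 -0.1106268   0.18171912]
normal [0.28297723 0.02845226 0.95870452]
bbox ctr [[ 0.51590805 -0.14845014  0.17      ]] [[ 0.51693974 -0.14775555  0.17      ]]
scene glass 26121 ((0.6162388324737549, 0.11692579835653305), (0.2960655987262726, 0.3938309848308563), 6.429417133331299) 0.09315657703096045
side [228 190  33  21 499] [244.06613226 199.95591182]
pad mean [ 0.51819311 -0.15120842  0.17120716] [ 0.48098677 -0.1882667   0.15861307] [ 0.55532536 -0.11182303  0.18375335]
normal [-0.28606453 -0.03448044 -0.95758978]
bbox ctr [[ 0.51839601 -0.15046713  0.17      ]] [[ 0.51859978 -0.15041167  0.17      ]]
side glass 7625 ((0.6240100264549255, 0.11413876712322235), (0.3085481524467468, 0.3999875783920288), 5.932979106903076) 0.09456261013934227
scene weight [[0.38574758 0.21292487 0.03      ]]
scene loupe [[ 0.5355551  -0.26496307  0.03      ]]
scene stamp [[0.41005251 0.02165564 0.03      ]]
side weight [[0.38347646 0.19736303 0.03      ]]
side loupe [[ 0.53465017 -0.27145109  0.03      ]]
side stamp [[0.40568098 0.00503362 0.03      ]]
```

```bash
cat >> h.py <<'E'
from scipy.spatial.transform import Rotation as Rn
YAW=np.deg2rad(6.2); ex=np.array([np.cos(YAW),np.sin(YAW),0]); ey=np.array([-np.sin(YAW),np.cos(YAW),0]); ez=np.array([0,0,1.])
PAD=np.array([.5175,-.1497,.1700])
PIV=PAD+.160*ex-.110*ez-0*ey
A0=np.arctan2(.110,.160); RAD=np.hypot(.110,.160)
def padpt(q,off=0.,lat=-0.005):
    """pad-top centre at lever angle q, off = extra along normal"""
    a=A0-q; 
    p=PIV-RAD*np.cos(a)*ex+RAD*np.sin(a)*ez
    return p+lat*ey+off*ez
_q=Rn.from_matrix(np.c_[ey,ex,-ez]).as_quat(); QT=np.array([_q[3],*_q[:3]])
def pr(t=""):
    s=get_state();print(t,"t%.2f"%s["time"],"tcp",np.round(s["tcp_pos"],4),"F",np.round(s["contact_force"],2),"w%.3f"%s["width"],flush=True);return s
E
python3 - <<'E'
from h import *
print(padpt(0),padpt(.58),QT)
ctrl.close_gripper();pr("closed")
s=get_state();up=s["tcp_pos"]+[0,0,.1]
for lat in (0,):
  for p in (padpt(0,.10),padpt(0,.02),padpt(.6)):
    print(ctrl.ik(p,QT), s["qpos"])
ctrl.movel(up,max_speed=.2);pr("up")
ctrl.movep(padpt(0,.10),QT);pr("above")
for n in("scene","side"):
    p,d=vision.grab_frame(n);cv2.imwrite(f"pics/{n}1.png",p)
pr()
E
```

```text
[ 0.51804    -0.15467075  0.17      ] [ 0.48412289 -0.15835533  0.06432706] [-0.          0.66783256  0.74431155  0.        ]
closed t1.57 tcp [0.2219 0.5843 0.2313] F [-0.98  0.11  0.13] w-0.000
[-0.09890563  0.37516162  0.50183708  1.66543412 -0.19425682  1.15082991
  0.5613837 ] [-1.1024801   0.50751565 -0.23758835  1.50017307  0.12574353  1.14888808
 -0.15479022]
[-0.0444318   0.44164018  0.42821211  1.79143741 -0.21910618  0.95542614
  0.58299702] [-1.1024801   0.50751565 -0.23758835  1.50017307  0.12574353  1.14888808
 -0.15479022]
[ 0.04654369  0.56825697  0.33215839  2.01891122 -0.31464627  0.60290425
  0.6996018 ] [-1.1024801   0.50751565 -0.23758835  1.50017307  0.12574353  1.14888808
 -0.15479022]
up t2.22 tcp [0.2218 0.5839 0.3303] F [ 0.29 -0.09 -0.31] w-0.000
above t5.03 tcp [ 0.5185 -0.1536  0.2699] F [ 0.67  0.2  -0.21] w0.000
 t5.12 tcp [ 0.5184 -0.1539  0.2699] F [-0.24  0.69 -0.57] w-0.000
```

```bash
python3 -c "
import cv2
a=cv2.imread('pics/scene1.png')[40:340,100:500];b=cv2.imread('pics/side1.png')[40:340,50:450]
cv2.imwrite('pics/c1.png',cv2.hconcat([a,b]))"
```

```text
(no output)
```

View pics/c1.png

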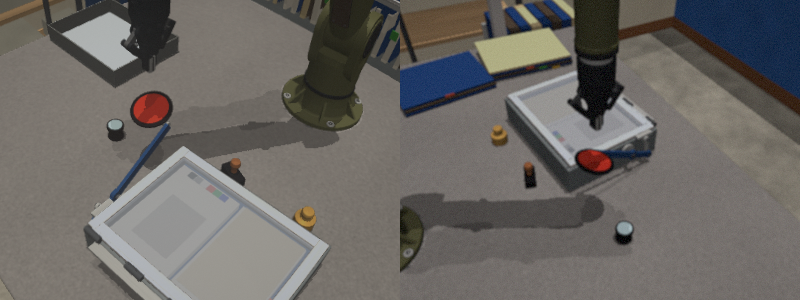

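The shut fingers are straight above the pad (crop pixels (152,65) and (597,125)), well clear of the glass and the loose things. I'll press along the arc now.

Run:
```python
from h import *
ctrl.movel(padpt(0,.01),max_speed=.1);pr("near")
for q in (.08,.2,.32,.44,.54):
    ctrl.movel(padpt(q),max_speed=.05);s=pr(f"q{q}")
    if q>.1 and np.linalg.norm(s["contact_force"])>40: break
```

```text
near t6.17 tcp [ 0.5184 -0.1549  0.1805] F [-0.58  0.51  0.09] w0.000
q0.08 t6.82 tcp [ 0.509  -0.1561  0.1571] F [-3.78 -0.27  8.82] w-0.000
q0.2 t7.43 tcp [ 0.4989 -0.1572  0.1363] F [-3.1  -0.12  7.32] w0.000
q0.32 t8.05 tcp [ 0.4913 -0.1581  0.1144] F [-3.16  0.51  7.03] w-0.000
q0.44 t8.67 tcp [ 0.486  -0.1586  0.0915] F [-1.99 -0.88  8.31] w-0.000
q0.54 t9.21 tcp [ 0.4838 -0.1589  0.0723] F [-2.8  -0.19  6.94] w-0.000
```

Run:
```python
from h import *
base=None
for k in range(1,12):
    ctrl.movel(padpt(.54)-[0,0,.002*k],max_speed=.02);s=pr(f"d{2*k}mm")
    if s["contact_force"][2]>22: break
for n in("scene","side"):
    p,d=vision.grab_frame(n);cv2.imwrite(f"pics/{n}2.png",p)
pr()
a=cv2.imread('pics/scene2.png')[40:340,100:500];b=cv2.imread('pics/side2.png')[40:340,50:450]
cv2.imwrite('pics/c2.png',cv2.hconcat([a,b]))
```

```text
d2mm t9.46 tcp [ 0.4837 -0.1588  0.0704] F [-3.49 -0.89  5.8 ] w-0.000
d4mm t9.71 tcp [ 0.4837 -0.1587  0.0683] F [-3.9  -0.87  4.85] w-0.000
d6mm t9.96 tcp [ 0.4837 -0.1587  0.0662] F [-3.73 -1.27  5.12] w-0.000
d8mm t10.21 tcp [ 0.4838 -0.1587  0.0654] F [-7.64 -0.24 19.92] w-0.000
d10mm t10.46 tcp [ 0.4841 -0.1588  0.0649] F [-11.32   2.01  37.87] w-0.000
 t10.56 tcp [ 0.484  -0.1588  0.0649] F [-11.77   1.66  37.68] w0.000
```

View pics/c2.png

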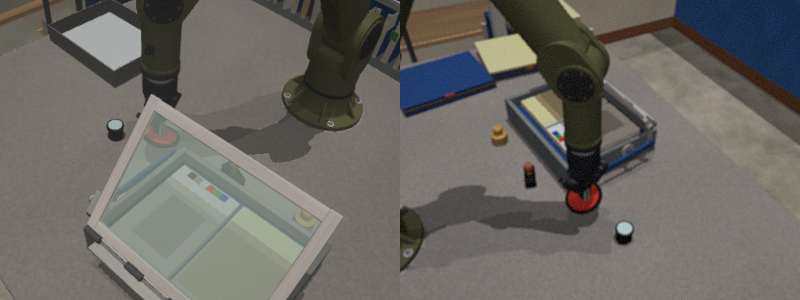

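At d8–d10 mm the force jumped from 5 to 38 N, so the lever is on its stop. The picture shows the glass right up (crop corner (152,97)) with the loose things in place. Now I hold it, then let it down slowly.

Run:
```python
from h import *
pr("hold0");ctrl.pause(3.6);pr("hold1")
ctrl.movel(padpt(.54),max_speed=.015);pr("q.54")
for q in (.44,.32,.2,.08):
    ctrl.movel(padpt(q),max_speed=.025);pr(f"q{q}")
ctrl.movel(padpt(0,.004),max_speed=.02);pr("q0+4")
ctrl.movel(padpt(0,.015),max_speed=.015);pr("q0+15")
ctrl.movel(padpt(0,.12),max_speed=.1);pr("off")
for n in("scene","side"):
    p,d=vision.grab_frame(n);cv2.imwrite(f"pics/{n}3.png",p);np.save(f"{n}_d3.npy",d)
a=cv2.imread('pics/scene3.png')[40:340,100:500];b=cv2.imread('pics/side3.png')[40:340,50:450]
cv2.imwrite('pics/c3.png',cv2.hconcat([a,b]))
p=cv2.imread("pics/scene3.png").astype(int);d=np.load("scene_d3.npy")
v,u=np.where((p[...,2]>110)&(p[...,1]<60)&(p[...,0]<60)&(d>0));X=deproj("scene",np.c_[u,v],d[v,u]);print("pad",np.median(X,0))
```

```text
hold0 t10.56 tcp [ 0.484  -0.1588  0.0649] F [-11.77   1.66  37.68] w0.000
hold1 t14.16 tcp [ 0.484  -0.1588  0.0649] F [-11.78   2.16  37.13] w-0.000
q.54 t14.97 tcp [ 0.484  -0.1586  0.0725] F [-4.07 -1.08  7.54] w-0.000
q0.44 t15.90 tcp [ 0.4863 -0.1584  0.0919] F [-4.39 -1.63  8.51] w-0.000
q0.32 t16.98 tcp [ 0.4916 -0.1578  0.1148] F [-4.13 -0.38  9.  ] w-0.000
q0.2 t18.07 tcp [ 0.4995 -0.157   0.1367] F [-4.14  0.24  8.06] w-0.000
q0.08 t19.15 tcp [ 0.5098 -0.1558  0.1577] F [-3.75 -0.86 10.11] w-0.000
q0+4 t20.25 tcp [ 0.5178 -0.1545  0.1737] F [-0.14 -0.53  0.25] w0.000
q0+15 t21.13 tcp [ 0.518  -0.1546  0.1849] F [-0.99  0.28 -0.  ] w-0.000
off t22.33 tcp [ 0.5177 -0.1545  0.2893] F [-0.38  0.27 -0.36] w0.000
pad [ 0.51712108 -0.14809072  0.1692135 ]
```

View pics/c3.png

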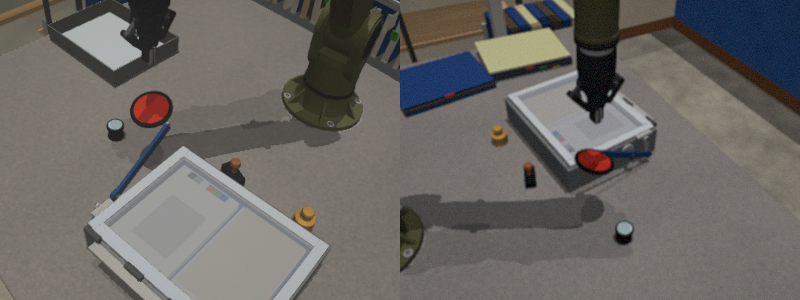

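The glass is closed, the pad is back at 169 mm as before, and the hand is clear. The loupe, stamp and weight show at the same pixels as at the start. Handing in.

```bash
python3 -c "
from station import ticket
print(ticket.close_job())"
```

```text
the job is handed in; nothing more can be done
None
```

I pressed the pad with the shut fingertips along its arc to the stop, where the force rose from about 5 N to 38 N. I held it there for 3.6 s, then let it up over about 6 s with the fingers bearing on it until the end. I lifted the hand clear at 22 s and handed the job in.

**Last checks:**
- **Glass and lever:** the final pictures show the glass closed. The pad's face is back at 169 mm, the same as at the start, and the contact force is about zero.
- **Loose things:** the weight, magnifier and stamp look unmoved in both pictures. I compared them by eye and did not measure their positions again.
- **Not measured directly:** I had no reading of the joint angles or the glass's speed. That the lever was at its stop comes from the force jump and the picture. The gentle closing comes from the slow finger motion and the steady 8–10 N contact until the pad came to rest.

No check failed or disagreed.

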